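# Feel four hinge pins for play and reject the worn ones

## Robot

A 6-joint arm with a two-finger parallel gripper is mounted at the origin on the work surface. World frame = base frame: x ahead of the robot, y to its left, z up, the work surface at z = 0. Lengths are in m, angles in rad, forces in N, time in s.
With the tool pointing down it reaches from about 0.325 to 0.9 m from the base axis. Payload 6.1 kg.
Tool frame: the origin (TCP) lies between the finger pads; the fingertips stand 14 mm ahead of it and the grasp point (between the pads) lies 5 mm behind it; y points along the fingers, x is the direction in which the jaws open and shut, and the axes are right-handed (so a half turn about y gives the same grasp; the last joint's range is limited). The gripper opens to 85 mm and grips with 20 to 120 N. Pads are 22 mm wide; open, the fingers measure 114 mm over their backs; the gripper's body (76 mm by 85 mm) begins 54 mm behind the grasp point. The pads swing forward as they close: fully open they stand 13 mm farther back than shut.
Start: joints at [-1.392, 0.22, 1.526, -0, 1.395, -0.126], TCP at [0.188, -0.596, 0.245] pointing down, gripper open.
Joint ranges: [-2.98, 2.98], [-0.91, 2.08], [0.09, 2.57], [-1.24, 4.39], [0.2, 2.65], [-2.68, 2.68]. Speed limits (rad/s): [2.57, 2.57, 3.01, 3.14, 3.14, 3.14].

## Interface

Orientations are given as a 3x3 rotation matrix whose columns are the frame's x, y, z axes.
In Python, from rig import * gives the robot as it stands.
- The arm moves only by the tool send_rows, never from a script. Its argument "rows" is a list of rows, each a list of 3 entries, a list of its own where there are three numbers: the shift along the tool's x, y, z in m, then the turn, a rotation vector about the tool's x, y, z in degrees, then the closure, from -1 (fully open) to 1 (shut). In form: [[[x, y, z], [rx, ry, rz], fingers], ...]. A call has 1 to 10 rows; each row is the pose to reach, as a shift and turn from the pose measured when the call began, along the tool's axes at that moment; what a row does not reach only later rows make up. A row lasts 1/12 s, in which the tool goes at most 41.7 mm and 7.16 degrees, less where a joint would pass 70% of its speed; a pose out of reach is approached as far as the arm can. A call with a gripper value outside its range is refused whole. The fingers move at their own pace and stop on an object; "newtons" is the grip in N (left out, the last holds). Time passes only in rows, so rows that repeat a pose let the fingers close. It gives the time, the measured TCP pose, the force and the opening at its end, in the units of the state.
- state(): the state, without advancing time (a new reading comes with each control period).
- snapshot(name): name is "scene" or "top"; returns a dict with "color" (400x640x3 uint8, red, green, blue), "intrinsics" (3x3 intrinsics, pixels), "world_to_cam" (4x4, takes a point from world to camera coordinates). Camera axes: x right, y down, z forward; pixel columns grow to the right and rows downward; lengths in m; the calibration is good to about 2 mm. A picture is of the moment at which its call begins. There is no depth.
- close_job(): hands the job in, once; it reports no verdict.
The state is a dict: "t": time; "joint_positions": joint angles; "dq": joint speeds; "tau": joint torques, N m; "ee_pos": TCP position; "tool_rot": TCP orientation; "force": force on the tool from outside, world axes, zero at the start; "wrist_torque": the same for the moment, N m; "finger_gap": finger opening in m.
Only numpy, scipy, OpenCV 4.12 (cv2) and the standard library are available. Lean on these libraries where they do the work, as an engineer would, in place of code of your own. Each camera call takes 0.05 s, during which the arm holds its last target.

## Task

Wiggle each of the four hinge pins gently side to side across the bar to feel its play; some have worn loose and some are still a good fit. Pull out the loose ones and put them in the grey reject tray without dropping them from a height, but never pull up a good one: those stay fully home. Do not force the pins sideways in their bores, and leave the other things on the bench alone.

Things in the scene. Friction and masses are not known exactly. Their poses are not given: they have to be found in the camera images.
- pin_a_head (a point): one of four like-looking steel hinge pins, upright in bore1, about 0.12 kg. The point is the centre of its round head (22 mm diameter, 34 mm tall; z up its axis). Below the head a 32 mm collar, 4 mm thick, rests on the leaf and hides the bore (its underside 21 mm below the point); below that an unseen shank 38 mm long, foot 59 mm below the point. How fits feel: see bore1.
- pin_b_head (a point): one of four like-looking steel hinge pins, upright in bore2, about 0.12 kg. The point is the centre of its round head (22 mm diameter, 34 mm tall; z up its axis). Below the head a 32 mm collar, 4 mm thick, rests on the leaf and hides the bore (its underside 21 mm below the point); below that an unseen shank 38 mm long, foot 59 mm below the point. How fits feel: see bore1.
- pin_c_head (a point): one of four like-looking steel hinge pins, upright in bore3, about 0.12 kg. The point is the centre of its round head (22 mm diameter, 34 mm tall; z up its axis). Below the head a 32 mm collar, 4 mm thick, rests on the leaf and hides the bore (its underside 21 mm below the point); below that an unseen shank 38 mm long, foot 59 mm below the point. How fits feel: see bore1.
- pin_d_head (a point): one of four like-looking steel hinge pins, upright in bore4, about 0.12 kg. The point is the centre of its round head (22 mm diameter, 34 mm tall; z up its axis). Below the head a 32 mm collar, 4 mm thick, rests on the leaf and hides the bore (its underside 21 mm below the point); below that an unseen shank 38 mm long, foot 59 mm below the point. How fits feel: see bore1.
- bore1 (a point): mouth centre of a slotted bore in a leaf's top, 60 mm above the bench; 18 mm wide across the bar (hinge_bar x) by 13 mm along it, 48 mm deep, z up. Fits: a good pin's bore is lined and it moves across the bar about 1 mm in all, then stops (leaned on with 7 N its head tilts another 1 mm or so); a loose one's 12 mm shank slides about 6 mm from stop to stop. Along the bar all move 1 mm.
- bore2 (a point): mouth centre of a slotted bore in a leaf's top, 60 mm above the bench; 18 mm wide across the bar (hinge_bar x) by 13 mm along it, 48 mm deep, z up. Fits: see bore1.
- bore3 (a point): mouth centre of a slotted bore in a leaf's top, 60 mm above the bench; 18 mm wide across the bar (hinge_bar x) by 13 mm along it, 48 mm deep, z up. Fits: see bore1.
- bore4 (a point): mouth centre of a slotted bore in a leaf's top, 60 mm above the bench; 18 mm wide across the bar (hinge_bar x) by 13 mm along it, 48 mm deep, z up. Fits: see bore1.
- hinge_bar: steel hinge bar fixed to the bench: base plate 85 x 345 x 10 mm with two steel leaves 46 x 136 x 50 mm on it, each with two slotted bores from above: four bores 90 mm apart in a row along its y axis. Origin under its centre on the bench; x is across the row, z up. Only the pins rise above the leaves. Hidden liners (liner12, liner34: not reported) line some bores.
- tray_in (a point): centre of the inner floor (5 mm above the bench) of the grey plastic reject tray: open box fixed to the bench, 200 x 160 x 36 mm outside, 5 mm walls; x along its 200 mm side, y along its 160 mm side, z up. Empty at the start; a pin may stand or lie in it.
- wrench: bystander: steel wrench 170 mm long lying on the blanket; origin near its middle.
- grease: bystander: closed grey tin, 60 mm diameter, 85 mm tall, standing; origin at the centre of its underside.
- headrest: bystander: black car headrest block 90 x 220 x 100 mm lying on the blanket; origin at the centre of its underside.

How it is judged:
On the way, in this order (a step that is already met when the one before it is completed fails the run):
1. a loose pin has been wiggled across its bore, still home (((value of joint liner12 above 0.2 rad and (distance of pin_b_head from where it was at the start of the episode above 0.0015 m and height (world z) of pin_b_head below 0.085 m)) or (value of joint liner12 below -0.2 rad and (distance of pin_a_head from where it was at the start of the episode above 0.0015 m and height (world z) of pin_a_head below 0.085 m)) or (value of joint liner34 above 0.2 rad and (distance of pin_d_head from where it was at the start of the episode above 0.0015 m and height (world z) of pin_d_head below 0.085 m)) or (value of joint liner34 below -0.2 rad and (distance of pin_c_head from where it was at the start of the episode above 0.0015 m and height (world z) of pin_c_head below 0.085 m)))).
2. a loose pin lies released in the reject tray (((value of joint liner12 above 0.2 rad and (x of pin_b_head in the frame of tray_in between -0.095 and 0.095 m and y of pin_b_head in the frame of tray_in between -0.075 and 0.075 m and z of pin_b_head in the frame of tray_in below 0.066 m and linear speed of pin_b below 0.03 m/s and contact force between the fingers and pin_b below 0.05 N)) or (value of joint liner12 below -0.2 rad and (x of pin_a_head in the frame of tray_in between -0.095 and 0.095 m and y of pin_a_head in the frame of tray_in between -0.075 and 0.075 m and z of pin_a_head in the frame of tray_in below 0.066 m and linear speed of pin_a below 0.03 m/s and contact force between the fingers and pin_a below 0.05 N)) or (value of joint liner34 above 0.2 rad and (x of pin_d_head in the frame of tray_in between -0.095 and 0.095 m and y of pin_d_head in the frame of tray_in between -0.075 and 0.075 m and z of pin_d_head in the frame of tray_in below 0.066 m and linear speed of pin_d below 0.03 m/s and contact force between the fingers and pin_d below 0.05 N)) or (value of joint liner34 below -0.2 rad and (x of pin_c_head in the frame of tray_in between -0.095 and 0.095 m and y of pin_c_head in the frame of tray_in between -0.075 and 0.075 m and z of pin_c_head in the frame of tray_in below 0.066 m and linear speed of pin_c below 0.03 m/s and contact force between the fingers and pin_c below 0.05 N)))), for 0.2 s.
At the end, for the whole second after the job is handed in: Every loose pin is in the reject tray, inside its walls, released and at rest (its head's centre less than 66 mm above the tray floor); every well-fitting pin is upright in its own bore (within 4 mm of its centre) with its collar down within 3 mm of the leaf (((value of joint liner12 above 0.2 rad and (height (world z) of pin_a_head below 0.084 m and angle between pin_a_head's own z axis and vertical below 0.06 rad and horizontal distance between pin_a_head and bore1 below 0.004 m) and (x of pin_b_head in the frame of tray_in between -0.095 and 0.095 m and y of pin_b_head in the frame of tray_in between -0.075 and 0.075 m and z of pin_b_head in the frame of tray_in below 0.066 m and linear speed of pin_b below 0.03 m/s and contact force between the fingers and pin_b below 0.05 N)) or (value of joint liner12 below -0.2 rad and (height (world z) of pin_b_head below 0.084 m and angle between pin_b_head's own z axis and vertical below 0.06 rad and horizontal distance between pin_b_head and bore2 below 0.004 m) and (x of pin_a_head in the frame of tray_in between -0.095 and 0.095 m and y of pin_a_head in the frame of tray_in between -0.075 and 0.075 m and z of pin_a_head in the frame of tray_in below 0.066 m and linear speed of pin_a below 0.03 m/s and contact force between the fingers and pin_a below 0.05 N))) and ((value of joint liner34 above 0.2 rad and (height (world z) of pin_c_head below 0.084 m and angle between pin_c_head's own z axis and vertical below 0.06 rad and horizontal distance between pin_c_head and bore3 below 0.004 m) and (x of pin_d_head in the frame of tray_in between -0.095 and 0.095 m and y of pin_d_head in the frame of tray_in between -0.075 and 0.075 m and z of pin_d_head in the frame of tray_in below 0.066 m and linear speed of pin_d below 0.03 m/s and contact force between the fingers and pin_d below 0.05 N)) or (value of joint liner34 below -0.2 rad and (height (world z) of pin_d_head below 0.084 m and angle between pin_d_head's own z axis and vertical below 0.06 rad and horizontal distance between pin_d_head and bore4 below 0.004 m) and (x of pin_c_head in the frame of tray_in between -0.095 and 0.095 m and y of pin_c_head in the frame of tray_in between -0.075 and 0.075 m and z of pin_c_head in the frame of tray_in below 0.066 m and linear speed of pin_c below 0.03 m/s and contact force between the fingers and pin_c below 0.05 N)))); the robot touches nothing.
It fails at once if a well-fitting pin is pulled up more than 8 mm ((value of joint liner12 above 0.2 rad and height (world z) of pin_a_head above 0.089 m) or (value of joint liner12 below -0.2 rad and height (world z) of pin_b_head above 0.089 m) or (value of joint liner34 above 0.2 rad and height (world z) of pin_c_head above 0.089 m) or (value of joint liner34 below -0.2 rad and height (world z) of pin_d_head above 0.089 m)).
It fails at once if a pin is forced against its bore with more than 40 N (contact force between any of pin_a, pin_b, pin_c, pin_d and hinge_bar above 40 N).
It fails at once if a pin is dropped from a height (falls free faster than 0.9 m/s) ((linear speed of pin_a above 0.9 m/s and contact force between the fingers and pin_a below 0.05 N) or (linear speed of pin_b above 0.9 m/s and contact force between the fingers and pin_b below 0.05 N) or (linear speed of pin_c above 0.9 m/s and contact force between the fingers and pin_c below 0.05 N) or (linear speed of pin_d above 0.9 m/s and contact force between the fingers and pin_d below 0.05 N)).
It fails at once if a bystander is moved more than 20 mm (distance of any of wrench, grease, headrest from where it was at the start of the episode above 0.02 m).
It also fails if it takes over 72 s, if anything falls off the work surface, if the arm or the gripper's body presses on something with over 40 N, if the wrist force passes 120 N, or if a joint passes its speed limit or range.

## Working session

There is one attempt and no reset: what is moved stays moved. The work goes in short steps, Python scripts to look and compute and a tool call to move; the robot and the scene stay as the last step left them, time stands still between calls to the robot, and variables do not carry over. Pictures are saved under pics/ and viewed, and the job is handed in when it is done.

Besides the shell and the picture viewer there is one more tool, called in YAML: its name, and indented under it one key for each argument. send_rows: Moves the arm, as the interface text tells. Its arguments: {"type":"object","properties":{"rows":{"type":"array","items":{"type":"array"}},"newtons":{"type":"number"}},"required":["rows"]}

```bash
mkdir -p pics; ls; cat > h.py <<'E'
from rig import *
import numpy as np, cv2
def snap(n,f):
    s=snapshot(n); cv2.imwrite('pics/'+f,s['color'][:,:,::-1]); np.savez('pics/'+f[:-4]+'.npz',**s); return s
E
python3 - <<'E'
from h import *
for n in('scene','top'):
    s=snap(n,n+'0.png'); print(n,s['intrinsics'],s['world_to_cam'])
print(state())
E
```

```text
pics
scene [[429.67385234   0.         325.94270517]
 [  0.         429.67385234 195.60228546]
 [  0.           0.           1.        ]] [[-0.58385547  0.81161957  0.0196586   0.35942544]
 [ 0.43748428  0.33492684 -0.83452473 -0.19202515]
 [-0.6839008  -0.47864149 -0.55061967  1.3275894 ]
 [ 0.          0.          0.          1.        ]]
top [[412.97742203   0.         317.75526757]
 [  0.         412.97742203 199.37685827]
 [  0.           0.           1.        ]] [[ 0.01154979 -0.99962219  0.02494135 -0.03121617]
 [-0.99796878 -0.01308628 -0.06234638  0.61911498]
 [ 0.06264921 -0.0241706  -0.99774288  1.08596786]
 [ 0.          0.          0.          1.        ]]
{'t': 0.1, 'joint_positions': array([-1.39209404e+00,  2.21168133e-01,  1.52751706e+00,  2.29333770e-05,
        1.39467845e+00, -1.26102601e-01]), 'dq': array([ 0.00040452, -0.00128528, -0.00267358,  0.00052995, -0.00107857,
        0.0015145 ]), 'tau': array([ 1.28421943e-03, -4.98243999e+01, -3.90546834e+01, -2.20720885e-04,
        5.62847505e-03, -1.79509152e-05]), 'ee_pos': array([ 0.18747509, -0.5956724 ,  0.2442849 ]), 'tool_rot': array([[ 3.00102959e-01, -2.92579022e-04,  9.53906771e-01],
       [-9.53905204e-01,  1.74680001e-03,  3.00103001e-01],
       [-1.75408820e-03, -9.99998432e-01,  2.45127199e-04]]), 'force': array([-0.59544355, -0.65895938, -0.14401112]), 'wrist_torque': array([-0.02044149,  0.02895648,  0.0155345 ]), 'finger_gap': 0.08562328598210382}
```

View pics/scene0.png

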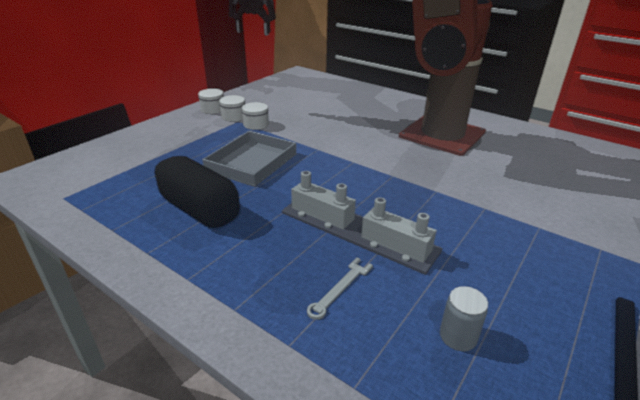

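View pics/top0.png

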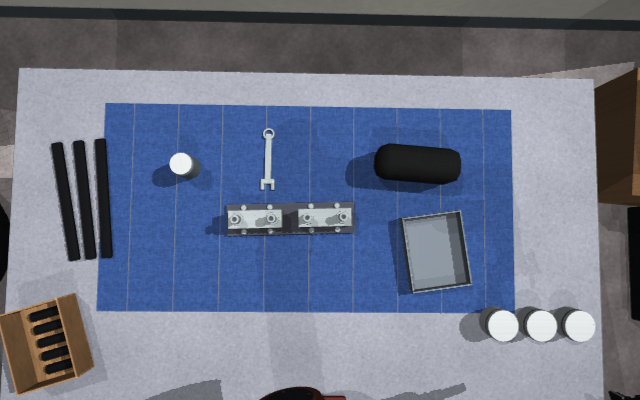

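The scene view shows four pin heads near (306,178), (341,190), (380,206) and (423,221), and the tray near (250,157). In the top view the heads are near (235,219), (271,218), (307,217) and (343,216), with the tray centre near (436,251). I'll zoom in to measure.

```bash
python3 - <<'E'
from h import *
a=cv2.imread('pics/scene0.png')[160:275,275:445]; cv2.imwrite('pics/z1.png',cv2.resize(a,None,fx=4.7,fy=4.7,interpolation=cv2.INTER_CUBIC))
a=cv2.imread('pics/top0.png')[195:300,215:480]; cv2.imwrite('pics/z2.png',cv2.resize(a,None,fx=3,fy=3,interpolation=cv2.INTER_CUBIC))
E
```

```text
(no output)
```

View pics/z1.png

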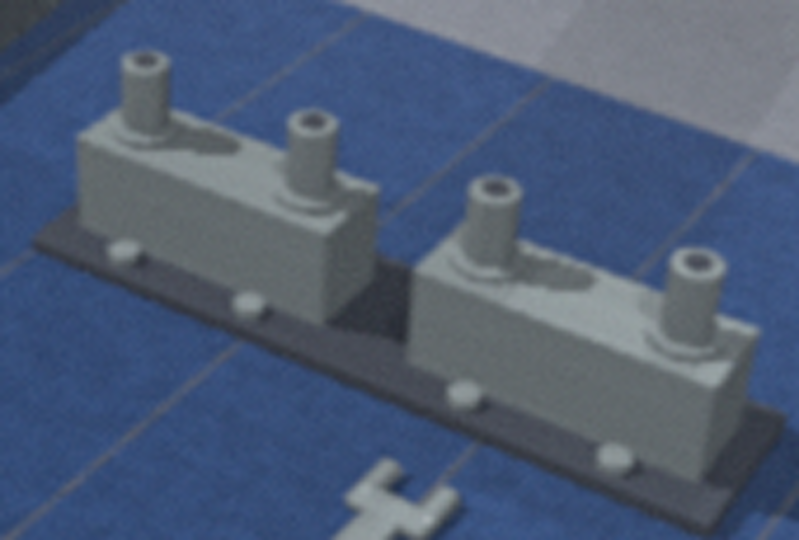

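View pics/z2.png

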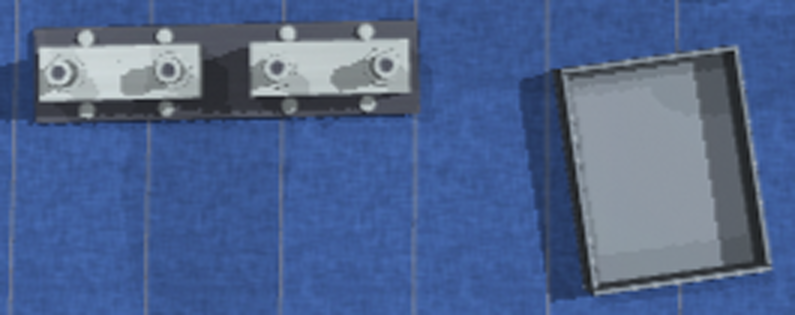

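```bash
cat >> h.py <<'E'
def ray(s,uv):
    K=s['intrinsics'];W=s['world_to_cam'];R=W[:3,:3];t=W[:3,3]
    d=R.T@np.linalg.solve(K,[uv[0],uv[1],1.]);return -R.T@t,d/np.linalg.norm(d)
def plane(s,uv,z):
    c,d=ray(s,uv);return c+d*(z-c[2])/d[2]
def tri(s1,p1,s2,p2):
    A=np.zeros((3,3));b=np.zeros(3);L=[ray(s1,p1),ray(s2,p2)]
    for c,d in L:
        M=np.eye(3)-np.outer(d,d);A+=M;b+=M@c
    X=np.linalg.solve(A,b);return X,[np.linalg.norm((np.eye(3)-np.outer(d,d))@(X-c))*1e3 for c,d in L]
def dark(s,u,v,r):
    g=cv2.cvtColor(s['color'],cv2.COLOR_RGB2GRAY).astype(float)
    u0,v0=int(round(u)),int(round(v));p=g[v0-r:v0+r+1,u0-r:u0+r+1]
    w=np.clip(np.percentile(p,75)-p-10,0,None);y,x=np.mgrid[-r:r+1,-r:r+1]
    return np.array([u0+(w*x).sum()/w.sum(),v0+(w*y).sum()/w.sum()])
E
python3 - <<'E'
from h import *
S=dict(np.load('pics/scene0.npz'));T=dict(np.load('pics/top0.npz'))
a=[(146,60),(313,121),(495,188),(698,262)];b=[(386,65),(277,68),(169,70),(59,72)]
P=[]
for p,q in zip(a,b):
    p0=((p[0]+.5)/4.7+274.5,(p[1]+.5)/4.7+159.5);q0=((q[0]+.5)/3+214.5,(q[1]+.5)/3+194.5)
    p1=dark(S,*p0,2);q1=dark(T,*q0,2)
    X,e=tri(S,p1,T,q1);P.append(X)
    print(np.round(p0,1),p1.round(1),np.round(q0,1),q1.round(1),X.round(4),np.round(e,2), tri(S,p0,T,q0)[0].round(4),plane(S,p1,.098)[:2].round(4),plane(T,q1,.098)[:2].round(4))
P=np.array(P);print(np.linalg.norm(np.diff(P,axis=0),axis=1))
d=P[-1]-P[0];print('bar yaw of row dir',np.degrees(np.arctan2(d[1],d[0])))
c=[(562,72),(737,49),(769,266),(595,291)]
C=[plane(T,((x+.5)/3+214.5,(y+.5)/3+194.5),.036) for x,y in c];C=np.array(C)
print(C.round(4),C.mean(0).round(4),np.linalg.norm(C-np.roll(C,-1,0),axis=1).round(4))
E
```

```text
[305.7 172.4] [305.6 171.7] [343.3 216.3] [343.4 216.3] [ 0.5734 -0.0861  0.0975] [0.24 0.24] [ 0.5733 -0.0861  0.0957] [ 0.5742 -0.0858] [ 0.5733 -0.0859]
[341.2 185.4] [341.4 185.3] [307.  217.3] [306.9 217.1] [0.5703 0.0045 0.096 ] [0.28 0.28] [0.5699 0.0041 0.0955] [0.5732 0.006 ] [0.5701 0.0048]
[379.9 199.6] [380.1 199.5] [271. 218.] [270.6 217.8] [0.5675 0.0942 0.0961] [0.34 0.34] [0.567  0.0935 0.0953] [0.5702 0.0952] [0.5673 0.0943]
[423.1 215.4] [423.1 215.3] [234.3 218.7] [234.  218.6] [0.5645 0.1845 0.0959] [0.41 0.41] [0.5642 0.184  0.0954] [0.5676 0.1852] [0.5643 0.1845]
[0.09071209 0.08972927 0.09037606]
bar yaw of row dir 91.8821772945316
[[ 0.5703 -0.2465  0.036 ]
 [ 0.5925 -0.4023  0.036 ]
 [ 0.4026 -0.4287  0.036 ]
 [ 0.3798 -0.2752  0.036 ]] [ 0.4863 -0.3382  0.036 ] [0.1574 0.1917 0.1551 0.1926]
```

```bash
cat >> h.py <<'E'
from scipy.spatial.transform import Rotation as Ro
YAW=np.radians(1.9)
PINS=[(.5734,-.0861),(.5703,.0045),(.5675,.0942),(.5645,.1845)]
def goal(p,yaw=YAW):
    s=state();R=s['tool_rot'];c,sn=np.cos(yaw),np.sin(yaw)
    G=np.array([[c,0,-sn],[sn,0,c],[0,-1,0]])
    print('t',s['t'],'at',s['ee_pos'].round(4),'F',s['force'].round(2),'gap',round(s['finger_gap'],4))
    print('shift',(R.T@(np.array(p)-s['ee_pos'])).round(4),'turn',Ro.from_matrix(R.T@G).as_rotvec(degrees=True).round(2))
E
python3 -c "
from h import *
goal([*PINS[0],.16])"
```

```text
t 0.1 at [ 0.1875 -0.5957  0.2443] F [-0.6  -0.66 -0.14] gap 0.0856
shift [-0.3701  0.0851  0.521 ] turn [ -0.08 -74.44  -0.08]
```

send_rows:
  rows:
    - [[-0.37, 0.0, 0.521], [0, -74.4, 0], 0.3]
    - [[-0.37, 0.0, 0.521], [0, -74.4, 0], 0.3]
    - [[-0.37, 0.0, 0.521], [0, -74.4, 0], 0.3]
    - [[-0.37, 0.0, 0.521], [0, -74.4, 0], 0.3]
    - [[-0.37, 0.0, 0.521], [0, -74.4, 0], 0.3]
    - [[-0.37, 0.0, 0.521], [0, -74.4, 0], 0.3]
    - [[-0.37, 0.0, 0.521], [0, -74.4, 0], 0.3]
    - [[-0.37, 0.0, 0.521], [0, -74.4, 0], 0.3]
    - [[-0.37, 0.0, 0.521], [0, -74.4, 0], 0.3]
    - [[-0.37, 0.0, 0.521], [0, -74.4, 0], 0.3]
  newtons: 20

```text
t: 0.93
ee_pos: [0.4396, -0.2619, 0.2449]
tool_rot: [[1.0, -0.0, 0.01], [-0.01, 0.002, 1.0], [-0.001, -1.0, 0.002]]
force: [0.0, -0.1, -0.2]
finger_gap: 0.0298
```

```bash
python3 -c "
from h import *
goal([*PINS[0],.16])"
```

```text
t 0.9333 at [ 0.4396 -0.2619  0.2449] F [ 0.04 -0.06 -0.21] gap 0.0298
shift [0.132  0.0852 0.177 ] turn [-0.11 -2.47 -0.03]
```

send_rows:
  rows:
    - [[0.132, 0.085, 0.177], [-0.1, -2.5, 0], 0.3]
    - [[0.132, 0.085, 0.177], [-0.1, -2.5, 0], 0.3]
    - [[0.132, 0.085, 0.177], [-0.1, -2.5, 0], 0.3]
    - [[0.132, 0.085, 0.177], [-0.1, -2.5, 0], 0.3]
    - [[0.132, 0.085, 0.177], [-0.1, -2.5, 0], 0.3]
    - [[0.132, 0.085, 0.177], [-0.1, -2.5, 0], 0.3]
    - [[0.132, 0.085, 0.177], [-0.1, -2.5, 0], 0.3]
    - [[0.132, 0.085, 0.177], [-0.1, -2.5, 0], 0.3]

```text
t: 1.6
ee_pos: [0.5729, -0.0843, 0.1585]
tool_rot: [[0.999, -0.004, -0.037], [0.037, 0.001, 0.999], [-0.003, -1.0, 0.001]]
force: [-0.3, -0.6, 0.1]
finger_gap: 0.0298
```

```bash
python3 - <<'E'
from h import *
goal([*PINS[0],.083])
s=snap('scene','s1.png');a=s['color'][100:250,230:430,::-1];cv2.imwrite('pics/s1z.png',cv2.resize(a,None,fx=4,fy=4,interpolation=cv2.INTER_CUBIC))
E
```

```text
t 1.6 at [ 0.5729 -0.0843  0.1585] F [-0.27 -0.64  0.12] gap 0.0298
shift [ 0.0007  0.0755 -0.0019] turn [-0.06  0.21 -0.2 ]
```

View pics/s1z.png

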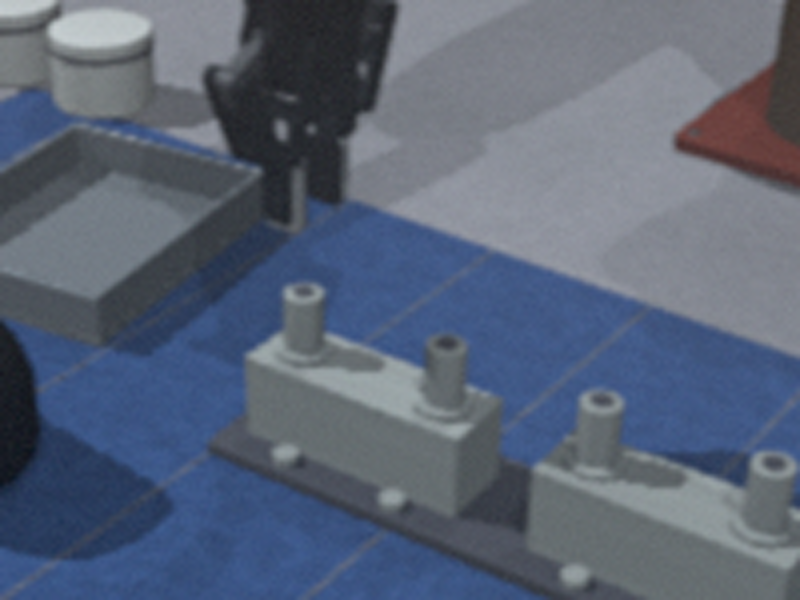

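The open fingers are above the first pin, at about (310,190) in the crop, straddling it across the bar. I'll descend in two stages.

send_rows:
  rows:
    - [[0.0007, 0.03, -0.002], [0, 0.2, -0.2], 0.25]
    - [[0.0007, 0.045, -0.002], [0, 0.2, -0.2], 0.25]
    - [[0.0007, 0.05, -0.002], [0, 0.2, -0.2], 0.25]
    - [[0.0007, 0.055, -0.002], [0, 0.2, -0.2], 0.25]
    - [[0.0007, 0.06, -0.002], [0, 0.2, -0.2], 0.25]

```text
t: 2.07
ee_pos: [0.5741, -0.0887, 0.1003]
tool_rot: [[1.0, 0.003, -0.03], [0.03, -0.0, 1.0], [0.003, -1.0, -0.0]]
force: [-0.3, 0.1, 0.1]
finger_gap: 0.0323
```

```bash
python3 - <<'E'
from h import *
goal([*PINS[0],.083])
E
```

```text
t 2.0667 at [ 0.5741 -0.0887  0.1003] F [-0.28  0.06  0.08] gap 0.0323
shift [-0.0006  0.0173  0.0026] turn [ 0.02 -0.15  0.17]
```

send_rows:
  rows:
    - [[-0.0006, 0.008, 0.0026], [0, 0, 0], 0.25]
    - [[-0.0006, 0.0165, 0.0026], [0, 0, 0], 0.25]
    - [[-0.0006, 0.0165, 0.0026], [0, 0, 0], 0.25]
    - [[-0.0006, 0.0165, 0.0026], [0, 0, 0], 0.25]

```text
t: 2.4
ee_pos: [0.5731, -0.086, 0.0834]
tool_rot: [[1.0, 0.002, -0.031], [0.031, -0.0, 1.0], [0.002, -1.0, -0.0]]
force: [-0.2, 0.3, 0.3]
finger_gap: 0.032
```

```bash
python3 - <<'E'
from h import *
goal([*PINS[0],.083])
s=snap('scene','s2.png');a=s['color'][100:250,230:430,::-1];cv2.imwrite('pics/s2z.png',cv2.resize(a,None,fx=4,fy=4,interpolation=cv2.INTER_CUBIC))
E
```

```text
t 2.4 at [ 0.5731 -0.086   0.0834] F [-0.22  0.28  0.28] gap 0.032
shift [ 0.0003  0.0004 -0.0001] turn [ 0.01 -0.15  0.12]
```

View pics/s2z.png

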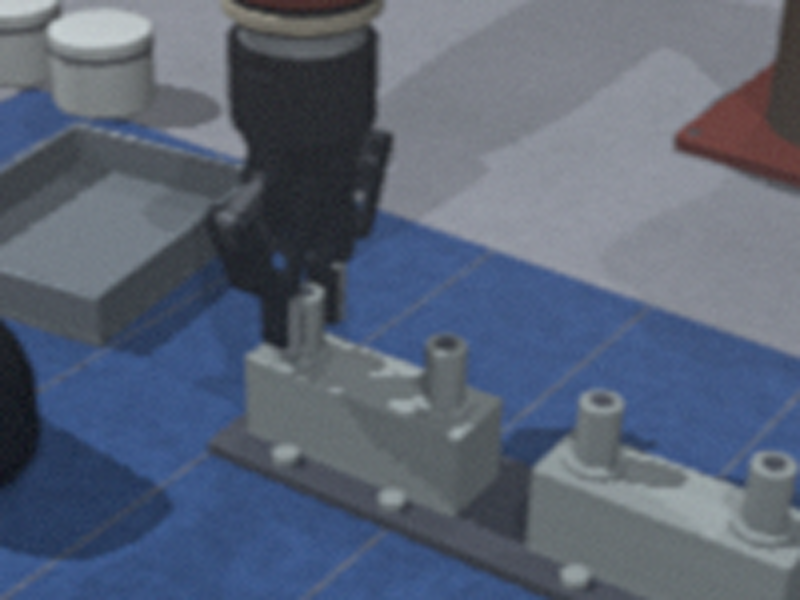

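The fingers straddle the head around (305,310). I'll push gently in +x.

send_rows:
  rows:
    - [[0.002, 0, 0], [0, 0, 0], 0.25]
    - [[0.004, 0, 0], [0, 0, 0], 0.25]
    - [[0.005, 0, 0], [0, 0, 0], 0.25]
    - [[0.006, 0, 0], [0, 0, 0], 0.25]
    - [[0.006, 0, 0], [0, 0, 0], 0.25]

```text
t: 2.87
ee_pos: [0.5796, -0.0859, 0.0841]
tool_rot: [[1.0, 0.003, -0.031], [0.031, -0.0, 1.0], [0.003, -1.0, -0.0]]
force: [0.1, 0.7, 0.4]
finger_gap: 0.0322
```

send_rows:
  rows:
    - [[0.0005, 0, 0], [0, 0, 0], 0.25]
    - [[0.001, 0, 0], [0, 0, 0], 0.25]
    - [[0.001, 0, 0], [0, 0, 0], 0.25]

```text
t: 3.12
ee_pos: [0.5801, -0.0859, 0.084]
tool_rot: [[1.0, 0.001, -0.031], [0.031, -0.0, 1.0], [0.001, -1.0, -0.0]]
force: [-4.2, -0.5, 3.4]
finger_gap: 0.0319
```

send_rows:
  rows:
    - [[-0.003, 0, 0], [0, 0, 0], 0.25]
    - [[-0.006, 0, 0], [0, 0, 0], 0.25]
    - [[-0.008, 0, 0], [0, 0, 0], 0.25]
    - [[-0.0095, 0, 0], [0, 0, 0], 0.25]
    - [[-0.0105, 0, 0], [0, 0, 0], 0.25]
    - [[-0.011, 0, 0], [0, 0, 0], 0.25]
    - [[-0.011, 0, 0], [0, 0, 0], 0.25]

```text
t: 3.7
ee_pos: [0.5692, -0.0862, 0.0841]
tool_rot: [[1.0, 0.002, -0.031], [0.031, -0.0, 1.0], [0.002, -1.0, -0.001]]
force: [0.5, 0.1, -0.6]
finger_gap: 0.0317
```

send_rows:
  rows:
    - [[-0.0005, 0, 0], [0, 0, 0], 0.25]
    - [[-0.001, 0, 0], [0, 0, 0], 0.25]
    - [[-0.0015, 0, 0], [0, 0, 0], 0.25]
    - [[-0.0015, 0, 0], [0, 0, 0], 0.25]

```text
t: 4.03
ee_pos: [0.5682, -0.0863, 0.0844]
tool_rot: [[1.0, 0.003, -0.031], [0.031, -0.001, 1.0], [0.003, -1.0, -0.001]]
force: [2.0, -0.4, -0.3]
finger_gap: 0.032
```

send_rows:
  rows:
    - [[-0.0005, 0, 0], [0, 0, 0], 0.25]
    - [[-0.001, 0, 0], [0, 0, 0], 0.25]
    - [[-0.001, 0, 0], [0, 0, 0], 0.25]

```text
t: 4.28
ee_pos: [0.5677, -0.0864, 0.0848]
tool_rot: [[1.0, 0.004, -0.031], [0.031, -0.001, 1.0], [0.004, -1.0, -0.001]]
force: [3.7, 0.4, 0.3]
finger_gap: 0.0319
```

Total travel was 12.4 mm against a 10 mm slack, so the play is about 2 mm including tilt. Pin 1 looks good. I'll recentre, lift and go to pin 2.

send_rows:
  rows:
    - [[0.003, 0, 0], [0, 0, 0], 0.25]
    - [[0.006, 0, 0], [0, 0, 0], 0.25]
    - [[0.0062, -0.002, 0], [0, 0, 0], 0.25]
    - [[0.0062, -0.02, 0], [0, 0, 0], 0.25]
    - [[0.0062, -0.045, 0], [0, 0, 0], 0.25]
    - [[0.005, -0.05, 0.035], [0, 0, 0], 0.25]
    - [[0.006, -0.05, 0.065], [0, 0, 0], 0.25]
    - [[0.006, -0.05, 0.0905], [0, 0, 0], 0.25]
    - [[0.006, -0.05, 0.0905], [0, 0, 0], 0.25]

```text
t: 5.03
ee_pos: [0.5701, 0.0082, 0.1348]
tool_rot: [[0.999, 0.004, -0.034], [0.034, 0.001, 0.999], [0.004, -1.0, 0.001]]
force: [-0.0, -0.2, 0.0]
finger_gap: 0.0321
```

```bash
python3 - <<'E'
from h import *
goal([*PINS[1],.084])
E
```

```text
t 5.0333 at [0.5701 0.0082 0.1348] F [-0.04 -0.17  0.04] gap 0.0321
shift [-0.0001  0.0508 -0.0038] turn [-0.05  0.03  0.2 ]
```

send_rows:
  rows:
    - [[0.0, 0.01, -0.0038], [0, 0, 0.2], 0.25]
    - [[0.0, 0.025, -0.0038], [0, 0, 0.2], 0.25]
    - [[0.0, 0.035, -0.0038], [0, 0, 0.2], 0.25]
    - [[0.0, 0.045, -0.0038], [0, 0, 0.2], 0.25]
    - [[0.0, 0.0505, -0.0038], [0, 0, 0.2], 0.25]
    - [[0.0, 0.0505, -0.0038], [0, 0, 0.2], 0.25]

```text
t: 5.53
ee_pos: [0.5689, 0.004, 0.082]
tool_rot: [[0.999, -0.004, -0.033], [0.033, 0.001, 0.999], [-0.004, -1.0, 0.001]]
force: [0.0, -0.1, -0.5]
finger_gap: 0.0321
```

send_rows:
  rows:
    - [[0.002, -0.001, 0], [0, 0, -0.2], 0.25]
    - [[0.004, -0.001, 0], [0, 0, -0.2], 0.25]
    - [[0.006, -0.001, 0], [0, 0, -0.2], 0.25]
    - [[0.007, -0.001, 0], [0, 0, -0.2], 0.25]
    - [[0.007, -0.001, 0], [0, 0, -0.2], 0.25]

```text
t: 5.95
ee_pos: [0.5766, 0.0042, 0.0836]
tool_rot: [[0.999, 0.001, -0.033], [0.033, 0.001, 0.999], [0.001, -1.0, 0.001]]
force: [0.1, -0.4, 0.3]
finger_gap: 0.032
```

send_rows:
  rows:
    - [[0.0005, 0, 0], [0, 0, 0], 0.25]
    - [[0.001, 0, 0], [0, 0, 0], 0.25]
    - [[0.0015, 0, 0], [0, 0, 0], 0.25]
    - [[0.0015, 0, 0], [0, 0, 0], 0.25]

```text
t: 6.28
ee_pos: [0.5781, 0.0043, 0.0837]
tool_rot: [[0.999, 0.001, -0.033], [0.033, 0.001, 0.999], [0.001, -1.0, 0.001]]
force: [-0.1, 0.3, 0.3]
finger_gap: 0.0318
```

send_rows:
  rows:
    - [[0.0005, 0, 0], [0, 0, 0], 0.25]
    - [[0.001, 0, 0], [0, 0, 0], 0.25]
    - [[0.0015, 0, 0], [0, 0, 0], 0.25]
    - [[0.0015, 0, 0], [0, 0, 0], 0.25]

```text
t: 6.62
ee_pos: [0.5795, 0.0043, 0.0837]
tool_rot: [[0.999, 0.0, -0.033], [0.033, 0.001, 0.999], [0.0, -1.0, 0.001]]
force: [-1.8, -0.7, 0.1]
finger_gap: 0.0321
```

send_rows:
  rows:
    - [[-0.003, 0, 0], [0, 0, 0], 0.25]
    - [[-0.006, 0, 0], [0, 0, 0], 0.25]
    - [[-0.009, 0, 0], [0, 0, 0], 0.25]
    - [[-0.0105, 0, 0], [0, 0, 0], 0.25]
    - [[-0.0115, 0, 0], [0, 0, 0], 0.25]
    - [[-0.0125, 0, 0], [0, 0, 0], 0.25]
    - [[-0.013, 0, 0], [0, 0, 0], 0.25]
    - [[-0.013, 0, 0], [0, 0, 0], 0.25]

```text
t: 7.28
ee_pos: [0.5664, 0.0039, 0.0837]
tool_rot: [[0.999, 0.0, -0.033], [0.033, 0.001, 0.999], [0.0, -1.0, 0.001]]
force: [0.9, 0.0, -0.8]
finger_gap: 0.0321
```

send_rows:
  rows:
    - [[-0.0005, 0, 0], [0, 0, 0], 0.25]
    - [[-0.001, 0, 0], [0, 0, 0], 0.25]
    - [[-0.0015, 0, 0], [0, 0, 0], 0.25]
    - [[-0.002, 0, 0], [0, 0, 0], 0.25]
    - [[-0.002, 0, 0], [0, 0, 0], 0.25]

```text
t: 7.7
ee_pos: [0.5644, 0.0038, 0.0837]
tool_rot: [[0.999, 0.0, -0.033], [0.033, 0.001, 0.999], [0.0, -1.0, 0.001]]
force: [-0.1, 0.2, 0.2]
finger_gap: 0.0317
```

Pin 2 moved about 5 mm freely, with 15 mm of travel, so it is loose. I'll centre on it, grip and lift.

send_rows:
  rows:
    - [[0.003, 0, 0], [0, 0, 0], 0.25]
    - [[0.005, 0, 0], [0, 0, 0], 0.35]
    - [[0.0055, 0, 0], [0, 0, 0], 0.8]
    - [[0.0055, 0, 0], [0, 0, 0], 0.8]
    - [[0.0055, 0, 0], [0, 0, 0], 0.8]
    - [[0.0055, 0, 0], [0, 0, 0], 0.8]
  newtons: 30

```text
t: 8.2
ee_pos: [0.5703, 0.004, 0.0839]
tool_rot: [[0.999, 0.001, -0.033], [0.033, 0.001, 0.999], [0.001, -1.0, 0.001]]
force: [1.4, 0.1, 1.0]
finger_gap: 0.0212
```

send_rows:
  rows:
    - [[0, -0.004, 0], [0, 0, 0], 0.8]
    - [[0, -0.01, 0], [0, 0, 0], 0.8]
    - [[0, -0.018, 0], [0, 0, 0], 0.8]
    - [[0, -0.028, 0], [0, 0, 0], 0.8]
    - [[0, -0.04, 0], [0, 0, 0], 0.8]
    - [[0, -0.055, 0], [0, 0, 0], 0.8]
    - [[0, -0.075, 0], [0, 0, 0], 0.8]
    - [[0, -0.095, 0], [0, 0, 0], 0.8]
    - [[0, -0.105, 0], [0, 0, 0], 0.8]
    - [[0, -0.105, 0], [0, 0, 0], 0.8]

```text
t: 9.03
ee_pos: [0.5723, 0.0036, 0.1931]
tool_rot: [[0.999, 0.008, -0.033], [0.033, 0.0, 0.999], [0.008, -1.0, -0.0]]
force: [1.1, -0.3, -0.4]
finger_gap: 0.0209
```

```bash
python3 - <<'E'
from h import *
goal([.486,-.30,.19],np.radians(8))
s=snap('scene','s3.png')
E
```

```text
t 9.0333 at [0.5723 0.0036 0.1931] F [ 1.11 -0.32 -0.43] gap 0.0209
shift [-0.0963  0.0023 -0.3006] turn [ 0.03 -6.1   0.46]
```

View pics/s3.png

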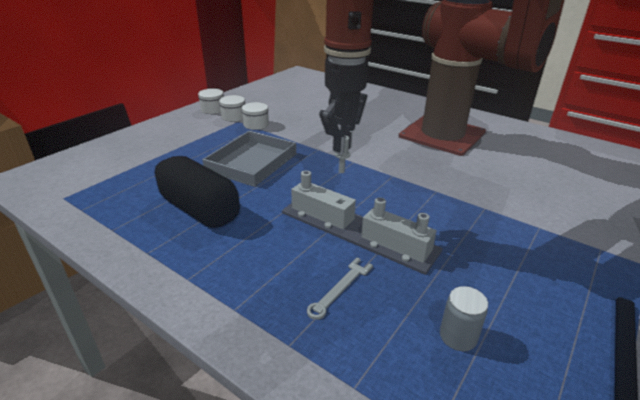

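Pin 2 is in the gripper at (343,155) and its bore is empty at (341,200). I'll carry it to the tray.

send_rows:
  rows:
    - [[-0.008, 0, -0.025], [0, -0.5, 0.2], 0.8]
    - [[-0.018, 0, -0.058], [0, -1, 0.4], 0.8]
    - [[-0.03, 0, -0.094], [0, -2, 0.4], 0.8]
    - [[-0.041, 0, -0.13], [0, -3, 0.4], 0.8]
    - [[-0.052, 0, -0.165], [0, -4, 0.4], 0.8]
    - [[-0.063, 0, -0.2], [0, -5, 0.4], 0.8]
    - [[-0.075, 0, -0.235], [0, -6, 0.4], 0.8]
    - [[-0.088, 0, -0.268], [0, -6, 0.4], 0.8]
    - [[-0.098, 0, -0.293], [0, -6, 0.4], 0.8]
    - [[-0.101, 0, -0.303], [0, -6, 0.4], 0.8]

```text
t: 9.92
ee_pos: [0.4781, -0.3053, 0.1887]
tool_rot: [[0.991, -0.004, -0.134], [0.134, 0.0, 0.991], [-0.004, -1.0, 0.001]]
force: [0.6, 0.3, -1.8]
finger_gap: 0.0211
```

```bash
python3 - <<'E'
from h import *
goal([.481,-.303,.072],np.radians(8))
E
```

```text
t 9.9167 at [ 0.4781 -0.3053  0.1887] F [ 0.62  0.34 -1.83] gap 0.0211
shift [0.0037 0.1167 0.0018] turn [-0.06 -0.29 -0.23]
```

send_rows:
  rows:
    - [[0.003, 0.02, 0.002], [0, 0, -0.2], 0.8]
    - [[0.003, 0.045, 0.002], [0, 0, -0.2], 0.8]
    - [[0.003, 0.07, 0.002], [0, 0, -0.2], 0.8]
    - [[0.003, 0.09, 0.002], [0, 0, -0.2], 0.8]
    - [[0.003, 0.102, 0.002], [0, 0, -0.2], 0.8]
    - [[0.003, 0.11, 0.002], [0, 0, -0.2], 0.8]
    - [[0.003, 0.113, 0.002], [0, 0, -0.2], 0.8]
    - [[0.003, 0.113, 0.002], [0, 0, -0.2], 0.8]
    - [[0.003, 0.113, 0.002], [0, 0, -0.2], 0.8]

```text
t: 10.67
ee_pos: [0.481, -0.3032, 0.0766]
tool_rot: [[0.991, 0.0, -0.134], [0.134, -0.0, 0.991], [0.0, -1.0, -0.0]]
force: [0.0, 0.2, -1.3]
finger_gap: 0.021
```

```bash
python3 - <<'E'
from h import *
goal([.481,-.303,.067],np.radians(8))
for n,b in(('scene',(90,200,180,330)),('top',(190,310,380,500))):
    s=snap(n,n+'4.png');a=s['color'][b[0]:b[1],b[2]:b[3],::-1];cv2.imwrite('pics/%s4z.png'%n,cv2.resize(a,None,fx=5,fy=5,interpolation=cv2.INTER_CUBIC))
E
```

```text
t 10.6667 at [ 0.481  -0.3032  0.0766] F [ 0.01  0.17 -1.29] gap 0.021
shift [0.     0.0096 0.0002] turn [ 0.01 -0.28  0.03]
```

View pics/scene4z.png

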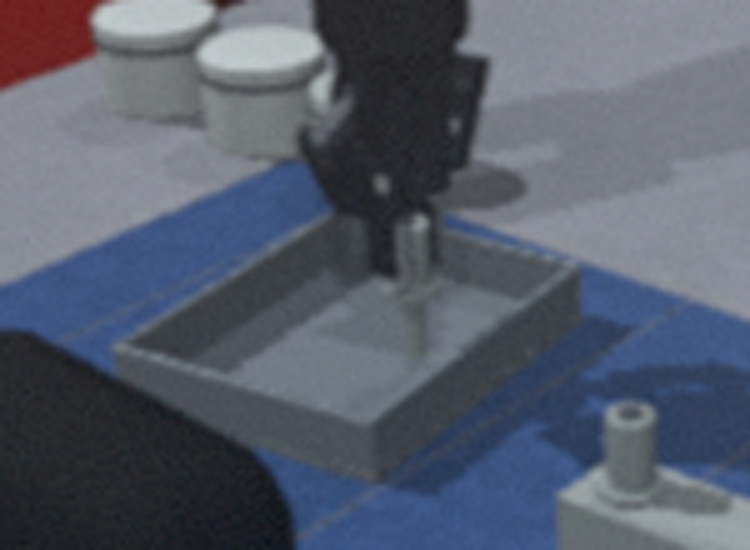

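The pin hangs upright inside the tray, with its shank foot near (412,360) in the crop. It needs about 9 mm more to touch down.

send_rows:
  rows:
    - [[0, 0.003, 0], [0, 0, 0], 0.8]
    - [[0, 0.006, 0], [0, 0, 0], 0.8]
    - [[0, 0.008, 0], [0, 0, 0], 0.8]
    - [[0, 0.0085, 0], [0, 0, 0], 0.8]
    - [[0, 0.0085, 0], [0, 0, 0], 0.8]

```text
t: 11.18
ee_pos: [0.4809, -0.3033, 0.0683]
tool_rot: [[0.991, 0.001, -0.134], [0.134, -0.0, 0.991], [0.001, -1.0, -0.0]]
force: [-0.7, -0.6, 0.2]
finger_gap: 0.0216
```

send_rows:
  rows:
    - [[0, 0.0005, 0], [0, 0, 0], 0.8]
    - [[0, 0.001, 0], [0, 0, 0], 0.8]
    - [[0, 0.001, 0], [0, 0, 0], 0.8]

```text
t: 11.43
ee_pos: [0.4809, -0.3033, 0.0671]
tool_rot: [[0.991, 0.001, -0.134], [0.134, -0.0, 0.991], [0.001, -1.0, -0.0]]
force: [0.3, -0.9, -1.4]
finger_gap: 0.0211
```

send_rows:
  rows:
    - [[0, 0.0007, 0], [0, 0, 0], 0.8]
    - [[0, 0.0014, 0], [0, 0, 0], 0.8]
    - [[0, 0.002, 0], [0, 0, 0], 0.8]
    - [[0, 0.002, 0], [0, 0, 0], 0.8]

```text
t: 11.77
ee_pos: [0.4813, -0.3039, 0.0668]
tool_rot: [[0.991, 0.001, -0.134], [0.134, -0.001, 0.991], [0.001, -1.0, -0.001]]
force: [-4.2, 1.8, 9.4]
finger_gap: 0.021
```

send_rows:
  rows:
    - [[0, -0.0005, 0], [0, 0, 0], 0.8]
    - [[-0.0003, -0.0005, 0.0005], [0, 0, 0], 0.8]
    - [[-0.0003, -0.0005, 0.0005], [0, 0, 0], 0.4]
    - [[-0.0003, -0.0005, 0.0005], [0, 0, 0], 0.3]
    - [[-0.0003, -0.0005, 0.0005], [0, 0, 0], 0.1]
    - [[-0.0003, -0.0005, 0.0005], [0, 0, 0], 0.1]

```text
t: 12.27
ee_pos: [0.4809, -0.3034, 0.0671]
tool_rot: [[0.991, 0.001, -0.134], [0.134, -0.001, 0.991], [0.001, -1.0, -0.001]]
force: [1.1, 0.8, -0.0]
finger_gap: 0.0384
```

```bash
python3 - <<'E'
from h import *
goal([.481,-.303,.067],np.radians(8))
for n,b in(('scene',(90,200,180,330)),):
    s=snap(n,n+'5.png');a=s['color'][b[0]:b[1],b[2]:b[3],::-1];cv2.imwrite('pics/%s5z.png'%n,cv2.resize(a,None,fx=5,fy=5,interpolation=cv2.INTER_CUBIC))
E
```

```text
t 12.2667 at [ 0.4809 -0.3034  0.0671] F [ 1.1   0.77 -0.  ] gap 0.0384
shift [0.0001 0.0001 0.0003] turn [ 0.06 -0.28  0.05]
```

View pics/scene5z.png

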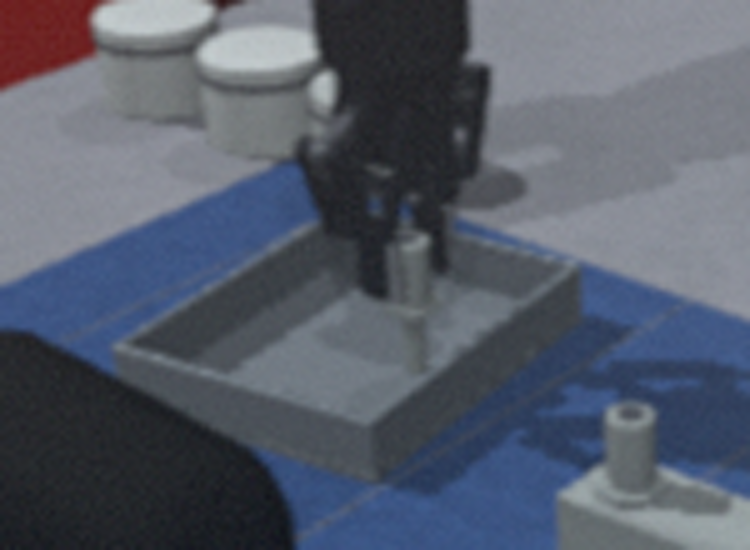

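The pin stands released in the tray at (413,305). I'll lift clear and go to pin 3.

send_rows:
  rows:
    - [[0, -0.01, 0], [0, 0, 0], 0.1]
    - [[0, -0.03, 0], [0, 0, 0], 0.1]
    - [[0, -0.06, 0], [0, 0, 0], 0.1]
    - [[0, -0.09, 0], [0, 0, 0], 0.1]
    - [[0.01, -0.1, 0.04], [0, 1, 0], 0.25]
    - [[0.02, -0.1, 0.08], [0, 2, 0], 0.25]
    - [[0.03, -0.1, 0.12], [0, 3, 0], 0.25]
    - [[0.04, -0.1, 0.16], [0, 4, 0], 0.25]
    - [[0.05, -0.1, 0.2], [0, 5, 0], 0.25]
    - [[0.06, -0.1, 0.24], [0, 6, 0], 0.25]

```text
t: 13.15
ee_pos: [0.5081, -0.0556, 0.1681]
tool_rot: [[1.0, 0.002, -0.029], [0.029, -0.001, 1.0], [0.002, -1.0, -0.001]]
force: [0.9, -0.3, -0.2]
finger_gap: 0.0324
```

```bash
python3 - <<'E'
from h import *
goal([*PINS[2],.14])
E
```

```text
t 13.15 at [ 0.5081 -0.0556  0.1681] F [ 0.88 -0.34 -0.16] gap 0.0324
shift [0.0636 0.028  0.1481] turn [ 0.07 -0.26  0.13]
```

send_rows:
  rows:
    - [[0.018, 0.0, 0.04], [0, -0.3, 0.1], 0.25]
    - [[0.035, 0.0, 0.08], [0, -0.3, 0.1], 0.25]
    - [[0.052, 0.0, 0.12], [0, -0.3, 0.1], 0.25]
    - [[0.0636, 0.01, 0.148], [0, -0.3, 0.1], 0.25]
    - [[0.0636, 0.02, 0.148], [0, -0.3, 0.1], 0.25]
    - [[0.0636, 0.03, 0.148], [0, -0.3, 0.1], 0.25]
    - [[0.0636, 0.03, 0.148], [0, -0.3, 0.1], 0.25]

```text
t: 13.73
ee_pos: [0.5657, 0.094, 0.1357]
tool_rot: [[0.999, -0.004, -0.035], [0.035, -0.002, 0.999], [-0.004, -1.0, -0.002]]
force: [-0.3, -1.2, -1.2]
finger_gap: 0.0319
```

```bash
python3 - <<'E'
from h import *
goal([*PINS[2],.084])
E
```

```text
t 13.7333 at [0.5657 0.094  0.1357] F [-0.32 -1.24 -1.19] gap 0.0319
shift [0.002  0.0516 0.0002] turn [ 0.1   0.1  -0.22]
```

send_rows:
  rows:
    - [[0.002, 0.01, 0], [0, 0.1, -0.2], 0.25]
    - [[0.002, 0.02, 0], [0, 0.1, -0.2], 0.25]
    - [[0.002, 0.032, 0], [0, 0.1, -0.2], 0.25]
    - [[0.002, 0.043, 0], [0, 0.1, -0.2], 0.25]
    - [[0.002, 0.051, 0], [0, 0.1, -0.2], 0.25]
    - [[0.002, 0.051, 0], [0, 0.1, -0.2], 0.25]

```text
t: 14.23
ee_pos: [0.5656, 0.0935, 0.0819]
tool_rot: [[0.999, -0.005, -0.032], [0.032, -0.002, 0.999], [-0.005, -1.0, -0.002]]
force: [-0.6, 0.4, 0.8]
finger_gap: 0.0319
```

send_rows:
  rows:
    - [[0.003, -0.0015, 0], [0, 0, -0.3], 0.25]
    - [[0.005, -0.0015, 0], [0, 0, -0.3], 0.25]
    - [[0.007, -0.0015, 0], [0, 0, -0.3], 0.25]
    - [[0.008, -0.0015, 0], [0, 0, -0.3], 0.25]
    - [[0.0085, -0.0015, 0], [0, 0, -0.3], 0.25]
    - [[0.0085, -0.0015, 0], [0, 0, -0.3], 0.25]

```text
t: 14.73
ee_pos: [0.5745, 0.0938, 0.0838]
tool_rot: [[0.999, 0.001, -0.032], [0.032, -0.002, 0.999], [0.001, -1.0, -0.002]]
force: [-0.4, 0.5, -0.0]
finger_gap: 0.0318
```

send_rows:
  rows:
    - [[0.0005, 0, 0], [0, 0, 0], 0.25]
    - [[0.001, 0, 0], [0, 0, 0], 0.25]
    - [[0.0012, 0, 0], [0, 0, 0], 0.25]
    - [[0.0012, 0, 0], [0, 0, 0], 0.25]

```text
t: 15.07
ee_pos: [0.5757, 0.0939, 0.0837]
tool_rot: [[0.999, 0.001, -0.033], [0.033, -0.002, 0.999], [0.001, -1.0, -0.002]]
force: [0.3, -0.4, -0.5]
finger_gap: 0.0321
```

send_rows:
  rows:
    - [[0.0005, 0, 0], [0, 0, 0], 0.25]
    - [[0.001, 0, 0], [0, 0, 0], 0.25]
    - [[0.0012, 0, 0], [0, 0, 0], 0.25]
    - [[0.0012, 0, 0], [0, 0, 0], 0.25]

```text
t: 15.4
ee_pos: [0.5765, 0.094, 0.0837]
tool_rot: [[0.999, 0.0, -0.033], [0.033, -0.002, 0.999], [0.0, -1.0, -0.002]]
force: [-4.4, 0.5, 2.8]
finger_gap: 0.0321
```

send_rows:
  rows:
    - [[-0.003, 0, 0], [0, 0, 0], 0.25]
    - [[-0.006, 0, 0], [0, 0, 0], 0.25]
    - [[-0.008, 0, 0], [0, 0, 0], 0.25]
    - [[-0.0095, 0, 0], [0, 0, 0], 0.25]
    - [[-0.0105, 0, 0], [0, 0, 0], 0.25]
    - [[-0.0115, 0, 0], [0, 0, 0], 0.25]
    - [[-0.012, 0, 0], [0, 0, 0], 0.25]
    - [[-0.012, 0, 0], [0, 0, 0], 0.25]

```text
t: 16.07
ee_pos: [0.5645, 0.0935, 0.0838]
tool_rot: [[0.999, 0.001, -0.033], [0.033, -0.002, 0.999], [0.0, -1.0, -0.002]]
force: [-0.3, -0.8, -0.8]
finger_gap: 0.032
```

send_rows:
  rows:
    - [[-0.0005, 0, 0], [0, 0, 0], 0.25]
    - [[-0.001, 0, 0], [0, 0, 0], 0.25]
    - [[-0.0015, 0, 0], [0, 0, 0], 0.25]
    - [[-0.0015, 0, 0], [0, 0, 0], 0.25]

```text
t: 16.4
ee_pos: [0.563, 0.0935, 0.0838]
tool_rot: [[0.999, 0.001, -0.033], [0.033, -0.002, 0.999], [0.0, -1.0, -0.002]]
force: [1.0, 0.2, 0.6]
finger_gap: 0.0322
```

send_rows:
  rows:
    - [[-0.0005, 0, 0], [0, 0, 0], 0.25]
    - [[-0.001, 0, 0], [0, 0, 0], 0.25]
    - [[-0.0015, 0, 0], [0, 0, 0], 0.25]
    - [[-0.0015, 0, 0], [0, 0, 0], 0.25]

```text
t: 16.73
ee_pos: [0.5614, 0.0934, 0.0838]
tool_rot: [[0.999, 0.0, -0.033], [0.033, -0.002, 0.999], [0.0, -1.0, -0.002]]
force: [1.1, 0.5, 0.5]
finger_gap: 0.032
```

Pin 3 travelled 15.1 mm freely, so it is loose. Before pulling it I'll wiggle pin 4 to confirm.

send_rows:
  rows:
    - [[0.003, 0, 0], [0, 0, 0], 0.25]
    - [[0.005, 0, 0], [0, 0, 0], 0.25]
    - [[0.005, -0.005, 0], [0, 0, 0], 0.25]
    - [[0.005, -0.025, 0], [0, 0, 0], 0.25]
    - [[0.005, -0.05, 0], [0, 0, 0], 0.25]
    - [[0.005, -0.052, 0.035], [0, 0, 0], 0.25]
    - [[0.006, -0.052, 0.065], [0, 0, 0], 0.25]
    - [[0.006, -0.052, 0.091], [0, 0, 0], 0.25]
    - [[0.006, -0.052, 0.091], [0, 0, 0], 0.25]

```text
t: 17.48
ee_pos: [0.5642, 0.1888, 0.1365]
tool_rot: [[0.999, 0.001, -0.036], [0.036, 0.0, 0.999], [0.001, -1.0, 0.0]]
force: [0.2, -0.2, 0.5]
finger_gap: 0.0322
```

```bash
python3 - <<'E'
from h import *
goal([*PINS[3],.084])
E
```

```text
t 17.4833 at [0.5642 0.1888 0.1365] F [ 0.19 -0.2   0.45] gap 0.0322
shift [ 0.      0.0525 -0.0043] turn [-0.02  0.14  0.08]
```

send_rows:
  rows:
    - [[0.001, 0.01, -0.0043], [0, 0, 0], 0.25]
    - [[0.001, 0.022, -0.0043], [0, 0, 0], 0.25]
    - [[0.001, 0.034, -0.0043], [0, 0, 0], 0.25]
    - [[0.001, 0.044, -0.0043], [0, 0, 0], 0.25]
    - [[0.001, 0.052, -0.0043], [0, 0, 0], 0.25]
    - [[0.001, 0.052, -0.0043], [0, 0, 0], 0.25]

```text
t: 17.98
ee_pos: [0.5636, 0.1834, 0.0812]
tool_rot: [[0.999, -0.004, -0.034], [0.034, -0.001, 0.999], [-0.004, -1.0, -0.001]]
force: [0.5, -0.1, 0.1]
finger_gap: 0.032
```

Pushing to about x = 0.571. If the pin is good, I expect contact near 0.570.

send_rows:
  rows:
    - [[0.003, -0.002, 0], [0, 0, -0.2], 0.25]
    - [[0.0045, -0.002, 0], [0, 0, -0.2], 0.25]
    - [[0.0055, -0.002, 0], [0, 0, -0.2], 0.25]
    - [[0.0065, -0.002, 0], [0, 0, -0.2], 0.25]
    - [[0.007, -0.002, 0], [0, 0, -0.2], 0.25]
    - [[0.007, -0.002, 0], [0, 0, -0.2], 0.25]

```text
t: 18.48
ee_pos: [0.5708, 0.1838, 0.0837]
tool_rot: [[0.999, 0.0, -0.035], [0.035, -0.0, 0.999], [0.0, -1.0, -0.0]]
force: [-0.4, -0.9, 0.3]
finger_gap: 0.0317
```

send_rows:
  rows:
    - [[0.0005, 0, 0], [0, 0, 0], 0.25]
    - [[0.001, 0, 0], [0, 0, 0], 0.25]
    - [[0.001, 0, 0], [0, 0, 0], 0.25]

```text
t: 18.73
ee_pos: [0.5711, 0.1839, 0.0837]
tool_rot: [[0.999, -0.001, -0.035], [0.035, -0.001, 0.999], [-0.001, -1.0, -0.001]]
force: [-4.5, -0.1, 3.0]
finger_gap: 0.0322
```

Stop at 0.5711 with 4.5 N. Now the other way: a good pin should stop near 0.559, a loose one near 0.555.

send_rows:
  rows:
    - [[-0.003, 0, 0], [0, 0, 0], 0.25]
    - [[-0.006, 0, 0], [0, 0, 0], 0.25]
    - [[-0.008, 0, 0], [0, 0, 0], 0.25]
    - [[-0.0095, 0, 0], [0, 0, 0], 0.25]
    - [[-0.0105, 0, 0], [0, 0, 0], 0.25]
    - [[-0.0115, 0, 0], [0, 0, 0], 0.25]
    - [[-0.0115, 0, 0], [0, 0, 0], 0.25]

```text
t: 19.32
ee_pos: [0.5597, 0.1834, 0.0838]
tool_rot: [[0.999, -0.001, -0.035], [0.035, -0.001, 0.999], [-0.001, -1.0, -0.001]]
force: [0.6, 0.6, -0.4]
finger_gap: 0.032
```

send_rows:
  rows:
    - [[-0.0005, 0, 0], [0, 0, 0], 0.25]
    - [[-0.001, 0, 0], [0, 0, 0], 0.25]
    - [[-0.0015, 0, 0], [0, 0, 0], 0.25]
    - [[-0.0015, 0, 0], [0, 0, 0], 0.25]

```text
t: 19.65
ee_pos: [0.5589, 0.1834, 0.0843]
tool_rot: [[0.999, 0.001, -0.035], [0.035, -0.0, 0.999], [0.001, -1.0, -0.0]]
force: [2.7, -0.5, 0.3]
finger_gap: 0.0322
```

Pin 4 resisted at 12.2 mm, the same as pin 1, so it is good. I'll go back and pull pin 3.

send_rows:
  rows:
    - [[0.003, 0, 0], [0, 0, 0], 0.25]
    - [[0.006, 0, 0], [0, 0, 0], 0.25]
    - [[0.006, -0.004, 0], [0, 0, 0], 0.25]
    - [[0.006, -0.025, 0], [0, 0, 0], 0.25]
    - [[0.006, -0.05, 0], [0, 0, 0], 0.25]
    - [[0.006, -0.052, -0.035], [0, 0, 0], 0.25]
    - [[0.005, -0.052, -0.065], [0, 0, 0], 0.25]
    - [[0.005, -0.052, -0.0895], [0, 0, 0], 0.25]
    - [[0.005, -0.052, -0.0895], [0, 0, 0], 0.25]
    - [[0.005, -0.052, -0.0895], [0, 0, 0], 0.25]

```text
t: 20.48
ee_pos: [0.5669, 0.0932, 0.1364]
tool_rot: [[0.999, 0.0, -0.032], [0.032, -0.0, 0.999], [0.0, -1.0, -0.0]]
force: [-0.2, -0.7, 1.0]
finger_gap: 0.0322
```

```bash
python3 - <<'E'
from h import *
goal([.567,.0939,.084])
E
```

```text
t 20.4833 at [0.5669 0.0932 0.1364] F [-0.25 -0.75  1.01] gap 0.0322
shift [0.0001 0.0524 0.0007] turn [ 0.   -0.06  0.02]
```

send_rows:
  rows:
    - [[0, 0.01, 0.0007], [0, 0, 0], 0.25]
    - [[0, 0.022, 0.0007], [0, 0, 0], 0.25]
    - [[0, 0.034, 0.0007], [0, 0, 0], 0.25]
    - [[0, 0.044, 0.0007], [0, 0, 0], 0.25]
    - [[0, 0.052, 0.0007], [0, 0, 0], 0.25]
    - [[0, 0.052, 0.0007], [0, 0, 0], 0.25]
    - [[0, 0.052, 0.0007], [0, 0, 0], 0.25]

```text
t: 21.07
ee_pos: [0.5662, 0.0941, 0.0833]
tool_rot: [[0.999, -0.002, -0.033], [0.033, -0.0, 0.999], [-0.002, -1.0, -0.0]]
force: [-0.1, -0.2, -0.0]
finger_gap: 0.032
```

send_rows:
  rows:
    - [[0, 0, 0], [0, 0, 0], 0.4]
    - [[0, 0, 0], [0, 0, 0], 0.8]
    - [[0, 0, 0], [0, 0, 0], 0.8]
    - [[0, 0, 0], [0, 0, 0], 0.8]
  newtons: 30

```text
t: 21.4
ee_pos: [0.5665, 0.0941, 0.0838]
tool_rot: [[0.999, -0.001, -0.033], [0.033, -0.0, 0.999], [-0.001, -1.0, -0.0]]
force: [-0.6, 0.3, 0.1]
finger_gap: 0.0211
```

send_rows:
  rows:
    - [[0, -0.004, 0], [0, 0, 0], 0.8]
    - [[0, -0.01, 0], [0, 0, 0], 0.8]
    - [[0, -0.018, 0], [0, 0, 0], 0.8]
    - [[0, -0.028, 0], [0, 0, 0], 0.8]
    - [[0, -0.04, 0], [0, 0, 0], 0.8]
    - [[0, -0.055, 0], [0, 0, 0], 0.8]
    - [[0, -0.075, 0], [0, 0, 0], 0.8]
    - [[0, -0.095, 0], [0, 0, 0], 0.8]
    - [[0, -0.11, 0], [0, 0, 0], 0.8]
    - [[0, -0.11, 0], [0, 0, 0], 0.8]

```text
t: 22.23
ee_pos: [0.5693, 0.0942, 0.1994]
tool_rot: [[0.999, 0.008, -0.033], [0.033, 0.0, 0.999], [0.008, -1.0, -0.0]]
force: [0.8, -0.7, 0.2]
finger_gap: 0.0211
```

```bash
python3 - <<'E'
from h import *
goal([.491,-.373,.195],np.radians(8))
s=snap('scene','s6.png')
t=snap('top','t6.png')
E
```

```text
t 22.2333 at [0.5693 0.0942 0.1994] F [ 0.76 -0.66  0.22] gap 0.0211
shift [-0.0935  0.0037 -0.4644] turn [ 0.03 -6.13  0.44]
```

View pics/s6.png

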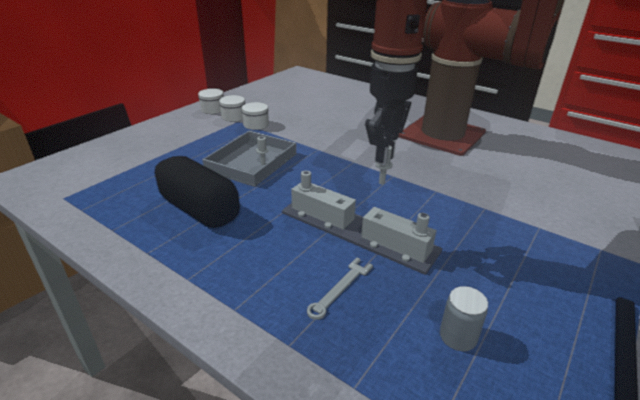

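Pin 3 is held at (385,168), pin 2 stands in the tray at (262,150), and pins 1 and 4 are home. Carrying over.

send_rows:
  rows:
    - [[-0.005, 0, -0.025], [0, -0.5, 0.2], 0.8]
    - [[-0.012, 0, -0.058], [0, -1, 0.4], 0.8]
    - [[-0.019, 0, -0.095], [0, -1.5, 0.4], 0.8]
    - [[-0.027, 0, -0.133], [0, -2, 0.4], 0.8]
    - [[-0.035, 0, -0.172], [0, -2.5, 0.4], 0.8]
    - [[-0.042, 0, -0.21], [0, -3, 0.4], 0.8]
    - [[-0.05, 0, -0.248], [0, -3.5, 0.4], 0.8]
    - [[-0.058, 0, -0.286], [0, -4, 0.4], 0.8]
    - [[-0.065, 0, -0.324], [0, -4.5, 0.4], 0.8]
    - [[-0.073, 0, -0.36], [0, -5, 0.4], 0.8]

```text
t: 23.17
ee_pos: [0.5045, -0.2695, 0.1934]
tool_rot: [[0.993, -0.007, -0.12], [0.12, 0.001, 0.993], [-0.007, -1.0, 0.002]]
force: [1.4, 0.4, -0.8]
finger_gap: 0.0212
```

```bash
python3 - <<'E'
from h import *
goal([.491,-.373,.19],np.radians(8))
E
```

```text
t 23.1667 at [ 0.5045 -0.2695  0.1934] F [ 1.38  0.38 -0.8 ] gap 0.0212
shift [-0.0258  0.0034 -0.1012] turn [-0.1  -1.13 -0.4 ]
```

send_rows:
  rows:
    - [[-0.009, 0.001, -0.034], [0, -1, -0.4], 0.8]
    - [[-0.017, 0.001, -0.064], [0, -1, -0.4], 0.8]
    - [[-0.023, 0.001, -0.09], [0, -1, -0.4], 0.8]
    - [[-0.026, 0.001, -0.101], [0, -1, -0.4], 0.8]
    - [[-0.026, 0.001, -0.101], [0, -1, -0.4], 0.8]
    - [[-0.026, 0.001, -0.101], [0, -1, -0.4], 0.8]

```text
t: 23.67
ee_pos: [0.4902, -0.3722, 0.191]
tool_rot: [[0.991, -0.002, -0.136], [0.136, 0.004, 0.991], [-0.001, -1.0, 0.004]]
force: [0.6, 0.8, -1.7]
finger_gap: 0.0211
```

```bash
python3 - <<'E'
from h import *
goal([.491,-.373,.068],np.radians(8))
E
```

```text
t 23.6667 at [ 0.4902 -0.3722  0.191 ] F [ 0.56  0.83 -1.67] gap 0.0211
shift [ 0.0008  0.123  -0.0014] turn [-0.24 -0.2  -0.06]
```

send_rows:
  rows:
    - [[0.0008, 0.02, 0], [-0.2, 0, 0], 0.8]
    - [[0.0008, 0.045, 0], [-0.2, 0, 0], 0.8]
    - [[0.0008, 0.07, -0.0005], [-0.2, 0, 0], 0.8]
    - [[0.0008, 0.092, -0.001], [-0.2, 0, 0], 0.8]
    - [[0.0008, 0.107, -0.001], [-0.2, 0, 0], 0.8]
    - [[0.0008, 0.116, -0.001], [-0.2, 0, 0], 0.8]
    - [[0.0008, 0.12, -0.001], [-0.2, 0, 0], 0.8]
    - [[0.0008, 0.122, -0.001], [-0.2, 0, 0], 0.8]
    - [[0.0008, 0.122, -0.001], [-0.2, 0, 0], 0.8]

```text
t: 24.42
ee_pos: [0.4915, -0.3722, 0.0695]
tool_rot: [[0.991, -0.001, -0.137], [0.137, 0.0, 0.991], [-0.001, -1.0, 0.0]]
force: [-0.1, 0.6, -1.4]
finger_gap: 0.0208
```

send_rows:
  rows:
    - [[0, 0.001, 0], [0, 0, 0], 0.8]
    - [[0, 0.002, 0], [0, 0, 0], 0.8]
    - [[0, 0.0026, 0], [0, 0, 0], 0.8]
    - [[0, 0.003, 0], [0, 0, 0], 0.8]
    - [[0, 0.003, 0], [0, 0, 0], 0.8]

```text
t: 24.83
ee_pos: [0.4916, -0.3724, 0.0668]
tool_rot: [[0.991, -0.0, -0.136], [0.136, -0.0, 0.991], [-0.0, -1.0, -0.0]]
force: [-0.7, 0.4, -1.2]
finger_gap: 0.0209
```

send_rows:
  rows:
    - [[0, 0.0005, 0], [0, 0, 0], 0.8]
    - [[0, 0.001, 0], [0, 0, 0], 0.8]
    - [[0, 0.001, 0], [0, 0, 0], 0.8]

```text
t: 25.08
ee_pos: [0.4917, -0.3727, 0.0667]
tool_rot: [[0.991, -0.0, -0.136], [0.136, -0.001, 0.991], [-0.0, -1.0, -0.001]]
force: [-1.3, 1.3, 4.9]
finger_gap: 0.0208
```

Touched down (4.9 N). I'll ease off and release.

send_rows:
  rows:
    - [[0, -0.0004, 0.0003], [0, 0, 0], 0.8]
    - [[0, -0.0004, 0.0003], [0, 0, 0], 0.8]
    - [[0, -0.0004, 0.0003], [0, 0, 0], 0.4]
    - [[0, -0.0004, 0.0003], [0, 0, 0], 0.3]
    - [[0, -0.0004, 0.0003], [0, 0, 0], 0.1]
    - [[0, -0.0004, 0.0003], [0, 0, 0], 0.1]

```text
t: 25.58
ee_pos: [0.4917, -0.3724, 0.0671]
tool_rot: [[0.991, -0.0, -0.136], [0.136, -0.001, 0.991], [-0.0, -1.0, -0.001]]
force: [0.1, -0.3, 0.5]
finger_gap: 0.0386
```

send_rows:
  rows:
    - [[0, -0.006, 0], [0, 0, 0], 0.1]
    - [[0, -0.02, 0], [0, 0, 0], 0.1]
    - [[0, -0.045, 0], [0, 0, 0], 0.1]
    - [[0, -0.08, 0], [0, 0, 0], 0.1]
    - [[0, -0.11, 0], [0, 0, 0], 0.1]
    - [[0, -0.14, 0], [0, 0, 0], 0.1]
    - [[0, -0.14, -0.035], [0, 0, 0], 0.1]
    - [[0, -0.14, -0.07], [0, 0, 0], 0.1]
    - [[0, -0.14, -0.1], [0, 0, 0], 0.1]
    - [[0, -0.14, -0.1], [0, 0, 0], 0.1]

```text
t: 26.42
ee_pos: [0.5049, -0.4766, 0.2086]
tool_rot: [[0.991, 0.001, -0.133], [0.133, -0.005, 0.991], [0.001, -1.0, -0.005]]
force: [-0.2, 1.0, -0.9]
finger_gap: 0.0383
```

```bash
python3 - <<'E'
from h import *
goal([.491,-.373,.068],np.radians(8))
s=snap('scene','s7.png');t=snap('top','t7.png')
a=s['color'][110:270,190:450,::-1];b=t['color'][190:310,210:490,::-1]
cv2.imwrite('pics/s7z.png',cv2.resize(a,None,fx=3,fy=3,interpolation=cv2.INTER_CUBIC));cv2.imwrite('pics/t7z.png',cv2.resize(b,None,fx=2.8,fy=2.8,interpolation=cv2.INTER_CUBIC))
E
```

```text
t 26.4167 at [ 0.5049 -0.4766  0.2086] F [-0.21  0.99 -0.87] gap 0.0383
shift [-1.000e-04  1.401e-01  1.052e-01] turn [ 0.27 -0.34  0.04]
```

View pics/s7z.png

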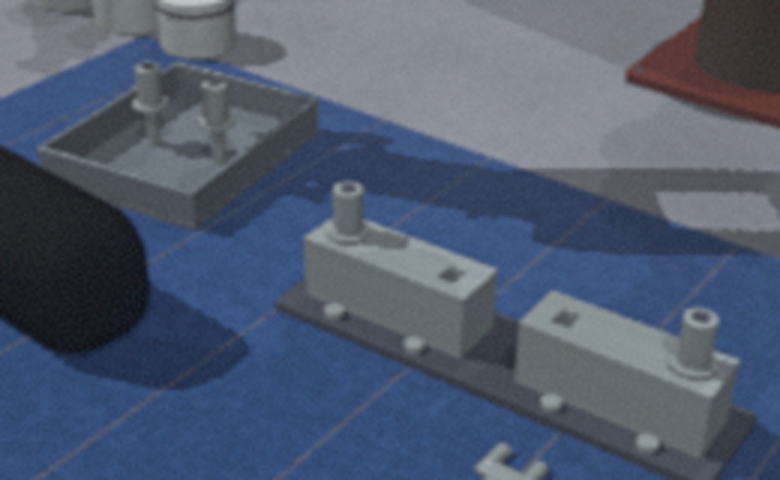

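View pics/t7z.png

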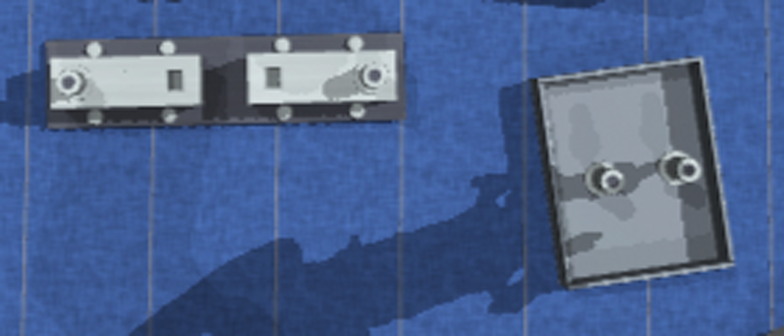

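The scene crop shows both loose pins standing in the tray at (148,100) and (216,115), and the good pins home at (347,212) and (698,340). The top view agrees. One numeric check, then I'll hand in.

```bash
python3 - <<'E'
from h import *
s=snap('scene','s8.png');t=snap('top','t8.png')
for p,q in(((305.6,171.7),(343.4,216.3)),((423.1,215.3),(234,218.6))):
    p1,q1=dark(s,*p,2),dark(t,*q,2);X,e=tri(s,p1,t,q1);print(p1.round(1),q1.round(1),X.round(4))
c=np.array([.4863,-.3382]);R=Ro.from_euler('z',8,degrees=True).as_matrix()[:2,:2]
for pz,tz in(((148,66),(688,170)),((215,86),(611,181))):
    X,e=tri(s,((pz[0]+.5)/3+189.5,(pz[1]+.5)/3+109.5),t,((tz[0]+.5)/2.8+209.5,(tz[1]+.5)/2.8+189.5));print('tray',X.round(4),R.T@(X[:2]-c),np.round(e,1))
print(np.abs(state()['dq']).max())
close_job()
E
```

```text
[305.9 171.4] [343.4 216.4] [ 0.573 -0.086  0.098]
[423.2 215.1] [234.  219.1] [0.5635 0.1844 0.0956]
tray [ 0.4907 -0.3728  0.0785] [-0.00045607 -0.03487093] [0. 0.]
tray [ 0.48   -0.3034  0.0759] [-0.00135286  0.03528828] [0.2 0.2]
0.015010188583585896
the job is handed in; nothing more can be done
```

I wiggled all four pins and moved the two loose ones into the reject tray, then handed the job in at about 26.5 s of the 72 s limit. I've numbered the pins 1 to 4 from the tray end of the bar.

- **Wiggle test:** The fingers had about 10 mm of slack around each head. Pins 1 and 4 stopped after about 12.3 mm of total travel, with up to about 4.5 N of side force, so they are a good fit. Pins 2 and 3 went past 15 mm with almost no resistance, so they are loose.
- **Loose pins:** I pulled pins 2 and 3 straight up, set each down gently on the tray floor, and released it. Both stand in the tray about 35 mm either side of its centre.
- **Last checks:** Pins 1 and 4 are upright, within about 1 mm of where they started, with no rise seen. The gripper is clear of everything, and I never moved it near the wrench, grease tin or headrest, though I did not measure them again.
- **Disagreements:** Most head-top heights measured 1 to 2 mm lower than the task's sizes imply, about 96 mm against 98 mm on the bar. In the tray the tops came out at 76 to 78 mm against 81 mm. The bar figures are within the camera calibration. The tray tops are 2.5 to 5 mm low and were picked by eye from enlarged pictures.

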